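# Change over the UV exposure unit under its latched stop

## Task

Change over the exposure unit: first push the red mushroom stop down until it locks and let go. With it locked down, take the used test plate off the glass and lay it flat in the white tray, and stand every sample holder upright, flat on the glass window inside the rim; then turn the dose dial until its pointer is on the steel mark, and last of all turn the mushroom head clockwise so that the stop pops up again. Leave the other things on the bench where they are.

Things in the scene. Friction and masses are not known exactly. Their poses are not given: they have to be found in the camera images.
- deck (a point): Centre of the glass window of the UV exposure unit, a low fixed grey box 200 x 270 x 50 mm (x by y) on the bench; the point lies on the glass, 50 mm above the bench. The window is 160 mm along the point's x and 230 mm along its y, enclosed by a rim 6 mm wide and 6 mm high. Placed differently each time, turned up to 0.12 rad.
- plate: Used test plate: a square amber glass plate 60 x 60 x 6 mm with a round black grip post 16 mm in diameter in the middle, standing 32 mm above the plate (top 38 mm above the underside). Lies on the glass window at the start. Origin at the centre of its underside, z up. 90 g.
- tray: Shallow square white tray on the bench, 110 x 110 mm outside, walls 5 mm thick and 14 mm high, inner floor 5 mm above the bench, fixed. Origin at the centre of its underside.
- holder1: Sample holder (three or four of them are present, all alike): an aluminium disc 50 mm in diameter and 6 mm thick, sample on the underside, with a round black grip post 16 mm in diameter in the middle, standing 32 mm above the disc (top 38 mm above the underside). Stands on the bench at the start, sample side down. Origin at the centre of the underside, z up. About 80 g. None if absent.
- holder2: Sample holder (three or four of them are present, all alike): an aluminium disc 50 mm in diameter and 6 mm thick, sample on the underside, with a round black grip post 16 mm in diameter in the middle, standing 32 mm above the disc (top 38 mm above the underside). Stands on the bench at the start, sample side down. Origin at the centre of the underside, z up. About 80 g. None if absent.
- holder3: Sample holder (three or four of them are present, all alike): an aluminium disc 50 mm in diameter and 6 mm thick, sample on the underside, with a round black grip post 16 mm in diameter in the middle, standing 32 mm above the disc (top 38 mm above the underside). Stands on the bench at the start, sample side down. Origin at the centre of the underside, z up. About 80 g. None if absent.
- holder4: Sample holder (three or four of them are present, all alike): an aluminium disc 50 mm in diameter and 6 mm thick, sample on the underside, with a round black grip post 16 mm in diameter in the middle, standing 32 mm above the disc (top 38 mm above the underside). Stands on the bench at the start, sample side down. Origin at the centre of the underside, z up. About 80 g. None if absent.
- control: Control box of the exposure unit: fixed aluminium box 130 x 260 x 60 mm (x by y by z) with a white top panel 60 mm above the bench. Origin at the centre of its underside. On the panel: the red mushroom stop at y = -70 mm and the black dial at y = +65 mm of this frame (both at x = 0). Placed differently each time, turned up to 0.2 rad.
- stop_top (a point): Centre of the flat top of the red mushroom stop. The head is a vertical cylinder 40 mm in diameter and 18 mm high on a 22 mm stem, over a black collar (54 mm in diameter, its top 72 mm above the bench). Popped up, the head's top is 106 mm above the bench and its underside 16 mm above the collar; locked down, about 98 mm and 8 mm.
- stop_push (a joint): Travel of the mushroom stop, m: 0 popped up, grows as it is pressed to a hard stop at 0.014. Pressed past about 0.010 (pressing takes up to about 6 N; force alone is a poor guide, press by 12 to 13 mm) a catch snaps in, and when let go it rises to about 0.008 and stays locked down. A spring pops it up again only when the head is turned.
- stop_turn (a joint): Turn of the mushroom head, rad: 0 at rest, grows CLOCKWISE seen from above, to 1.0 at most. With the stop locked down, turning it past about 0.55 (0.8 is safe) frees the catch, and it pops up as soon as nothing holds it down (a gripper that still pinches it holds it). A weak spring turns the head slowly back to 0 when let go.
- dial (a joint): Angle of the dose dial, rad, grows COUNTER-CLOCKWISE seen from above; 0 when the pointer looks along the control box's +x. Stops at -2.3 and 2.3; light friction (0.04 N m), stays where it is left.
- dial_grip (a point): On the dial's axis, 25 mm above the panel (85 mm above the bench): the grip point of the dial's bar. The black dial has a round skirt 48 mm in diameter and 10 mm high, and on it a bar 44 mm long, 14 mm wide, from 9 to 35 mm above the panel, to be pinched across its width; the bar lies along the pointer. The point's x axis points along the pointer.
- dial_tip (a point): Outer end of the dial's white pointer, 30 mm from the dial's axis and 5 mm above the panel.
- mark_point (a point): The place 30 mm from the dial's axis, 5 mm above the panel, at the inner point of the dark steel mark: a flat dark tab 5 mm high, 8 mm wide, narrowed at its inner end, reaching from 31 to 54 mm from the dial's axis, clipped on the dial's grey scale disc (92 mm in diameter, thin white ticks 15 degrees apart). The pointer must point at this tab. Fixed during a run, set differently each time.
- bottle: Bystander: small amber bottle 42 mm in diameter, 85 mm high. Origin at the centre of its underside.
- dish: Bystander: clear flat dish 84 mm in diameter, 14 mm high. Origin at the centre of its underside.
- tweezers: Bystander: steel tweezers 130 mm long lying flat along its x. Origin at the middle, on the bench.
- loupe: Bystander: black loupe 42 mm in diameter, 30 mm high. Origin at the centre of its underside.
Things that resemble listed ones, but are neither listed nor needed, are in the scene too. Leave any green or purple look-alike of the tray alone.

How it is judged (in metres and radians):
On the way, in this order (a step that is already met when the one before it is completed fails the run):
1. the stop is pressed, locked down and let go (value of joint stop_push above 0.006 m and contact force between the fingers and control below 0.1 N), for 0.3 s.
2. with the stop locked down, the test plate lies in the tray and every holder present stands on the glass (x of holder1 in the frame of deck between -0.057 and 0.057 m and y of holder1 in the frame of deck between -0.092 and 0.092 m and z of each of holder1, holder2, holder3, holder4 in the frame of deck below 0.004 m and angle between each of holder1, holder2, holder3, holder4, plate's own z axis and vertical below 0.08 rad and x of holder2 in the frame of deck between -0.057 and 0.057 m and y of holder2 in the frame of deck between -0.092 and 0.092 m and x of holder3 in the frame of deck between -0.057 and 0.057 m and y of holder3 in the frame of deck between -0.092 and 0.092 m and x of holder4 in the frame of deck between -0.057 and 0.057 m and y of holder4 in the frame of deck between -0.092 and 0.092 m and x of plate in the frame of tray between -0.026 and 0.026 m and y of plate in the frame of tray between -0.026 and 0.026 m and z of plate in the frame of tray below 0.009 m and value of joint stop_push above 0.006 m), for 0.3 s.
3. with the stop still locked down, the dial points at the mark (horizontal distance between dial_tip and mark_point below 0.003 m and value of joint stop_push above 0.006 m), for 0.3 s.
4. the stop is turned free and has popped up (value of joint stop_push below 0.002 m), for 0.3 s.
At the end, for the whole second after the job is handed in: Stop popped up (under 2 mm of travel), pointer tip within 3 mm of the mark point, test plate flat in the tray (centre within 26 mm), every present holder flat on the glass inside the rim (centre within 57 mm in x, 92 mm in y of the window centre), all at rest (x of holder1 in the frame of deck between -0.057 and 0.057 m and y of holder1 in the frame of deck between -0.092 and 0.092 m and z of each of holder1, holder2, holder3, holder4 in the frame of deck below 0.004 m and angle between each of holder1, holder2, holder3, holder4, plate's own z axis and vertical below 0.08 rad and x of holder2 in the frame of deck between -0.057 and 0.057 m and y of holder2 in the frame of deck between -0.092 and 0.092 m and x of holder3 in the frame of deck between -0.057 and 0.057 m and y of holder3 in the frame of deck between -0.092 and 0.092 m and x of holder4 in the frame of deck between -0.057 and 0.057 m and y of holder4 in the frame of deck between -0.092 and 0.092 m and x of plate in the frame of tray between -0.026 and 0.026 m and y of plate in the frame of tray between -0.026 and 0.026 m and z of plate in the frame of tray below 0.009 m and horizontal distance between dial_tip and mark_point below 0.003 m and value of joint stop_push below 0.002 m and linear speed of each of holder1, holder2, holder3, holder4, plate below 0.02 m/s); the robot touches nothing.
It fails at once if the bottle is pushed more than 40 mm away or tipped over (distance of bottle from where it was at the start of the episode above 0.04 m or angle between bottle's own z axis and vertical above 0.7 rad).
It fails at once if the dish is pushed more than 40 mm away or tipped over (distance of dish from where it was at the start of the episode above 0.04 m or angle between dish's own z axis and vertical above 0.7 rad).
It fails at once if the tweezers is pushed more than 40 mm away or tipped over (distance of tweezers from where it was at the start of the episode above 0.04 m or angle between tweezers's own z axis and vertical above 0.7 rad).
It fails at once if the loupe is pushed more than 40 mm away or tipped over (distance of loupe from where it was at the start of the episode above 0.04 m or angle between loupe's own z axis and vertical above 0.7 rad).
Of holder1, holder2, holder3, holder4 only 3 to 4 are there at a start; the rules pass over those that are not, and their reading is None.
At some moment in a run one of holder1, holder2, holder3, holder4, plate may be knocked a few centimetres aside while the robot is not near it.
Once in a run the grip may slacken for a moment while it holds something.
It also fails if it takes over 200 s, if anything falls off the work surface, if the arm or the gripper's body presses on something with over 40 N, if the wrist force passes 120 N, or if a joint passes its speed limit or range.

## Robot

A 6-joint arm with a two-finger parallel gripper is mounted at the origin on the work surface. World frame = base frame: x ahead of the robot, y to its left, z up, the work surface at z = 0. Lengths are in m, angles in degrees, forces in N, time in s.
With the tool pointing down it reaches from about 0.35 to 0.875 m from the base axis. Payload 4.2 kg.
Tool frame: the origin (TCP) lies midway between the tips of the shut fingers; the grasp point (between the pads) lies 19 mm behind it; y points along the fingers, z is the direction in which the jaws open and shut, and the axes are right-handed (so a half turn about y gives the same grasp; the last joint's range is limited). The gripper opens to 87 mm and grips with 3 to 60 N. Pads are 19 mm wide; open, the fingers measure 117 mm over their backs; the gripper's body (75 mm by 190 mm) begins 51 mm behind the grasp point.
Start: joints at [-56.001, 22.042, 0.453, 0, -68.411, -14.817], TCP at [0.205, -0.59, 0.223] pointing down, gripper open.
Joint ranges: [-179.83, 179.83], [-69.29, 118.12], [-61.27, 80.66], [-181.25, 117.63], [-171.15, -9.14], [-177.46, 177.46]. Speed limits (degrees/s): [159.86, 159.86, 180, 180, 180, 180].

## Interface

Orientations are given as [roll, pitch, yaw] about the fixed x, y, z axes, in that order (R = Rz(yaw) Ry(pitch) Rx(roll)).
In Python, from workcell import env gives the robot as it stands. The module is installed in compiled form; this text tells all that it offers. Calls block until the motion is done:
- env.goto(position, orientation): joint-space move of the TCP to a pose.
- env.move_straight(position, rotation=None, rate=0.15, force_limit=None): straight line of the TCP; rotation=None keeps the orientation; rate is the mean speed in m/s. With force_limit (N) it stops when the force on the tool has changed by that much, and returns True; else False.
- env.set_joints(angles): joint-space move.
- env.gripper_to(opening, grasp_force=None): opening from 0.0 (shut) to 1.0 (fully open); grasp_force is the grip in N (None keeps the last); returns when the fingers have stopped.
- env.dwell(seconds).
- env.inverse_kinematics(position, orientation): joint angles nearest the present ones, or None.
- env.read_state(): the state.
- env.grab_frame(name): name is "scene" or "top"; returns a dict with "image" (480x640x3 uint8, blue, green, red), "fx", "fy", "cx", "cy" (pixels), "position" and "orientation" of the camera in the world. Camera axes: x right, y up, looking along -z (the intrinsics and any distortion apply to the point x, -y, -z); pixel columns grow to the right and rows downward; lengths in m; the calibration is good to about 2 mm. A picture is of the moment at which its call begins. There is no depth.
A pose or a line that the arm cannot do raises env.Unreachable and nothing moves.
- env.close_job(): hands the job in, once; it reports no verdict.
Trained networks look in a picture, given as the dict that the camera call returned (one of the last four; its "shot" number tells which), for a name from the list of things; names that differ only in an ending like _2 or _b are one class to them, and where a whole thing is asked for, a point or a joint stands for the part that bears it (a point fixed in the world has none). Each returns a list of dicts, best first, with "score" (0 to 1); they miss things now and then, are a little off and sometimes report something else, mostly with a low value. They report only what shows in the picture. A call takes as long as a camera call. They do not tell look-alikes from the thing itself.
- env.search_frame(picture, thing): "xyz" ([x, y, z] in m, in world coordinates, good to about 4 mm: the middle of the surface that is visible of it).
- env.trace(picture, thing): "mask" (480x640 bool, what is visible of it).
The state is a dict: "clock": time; "joint_positions": joint angles; "qvel": joint speeds; "joint_torque": joint torques, N m; "position": TCP position; "tool_rot": TCP orientation; "force": force on the tool from outside, world axes, zero at the start; "wrist_torque": the same for the moment, N m; "opening": opening from 0.0 (shut) to 1.0 (fully open).
Only numpy, scipy, OpenCV 4.12 (cv2) and the standard library are available. Lean on these libraries where they do the work, as an engineer would, in place of code of your own. Each camera call takes 0.05 s, during which the arm holds its last target.

## Working session

There is one attempt and no reset: what is moved stays moved. The work goes in short steps, each a Python script; the robot and the scene stay as the last script left them, time stands still between calls to the robot, and variables do not carry over. Pictures are saved under pics/ and viewed, and the job is handed in when it is done.

```bash
mkdir -p pics; ls; python3 - <<'E'
from workcell import env
import cv2
print(env.read_state())
for n in ("top","scene"):
    f=env.grab_frame(n); cv2.imwrite(f"pics/{n}0.png",f["image"])
    print({k:v for k,v in f.items() if k!="image"})
    for t in ["plate","tray","holder1","control","stop_top","dial_grip","dial_tip","mark_point","bottle","dish","tweezers","loupe","deck"]:
        try: print(t,[(([round(float(c),3) for c in d["xyz"]]),round(d["score"],2)) for d in env.search_frame(f,t)])
        except Exception as e: print(t,repr(e))
E
```

```text
pics
{'clock': 0.0, 'joint_positions': array([-5.60006284e+01,  2.20907100e+01,  3.82960277e-01, -3.00058770e-02,
       -6.84115629e+01, -1.48160832e+01]), 'qvel': array([-0.05341633, -0.07022289,  0.08026748,  0.05087794,  0.06498801,
       -0.00526653]), 'joint_torque': array([ 1.82212630e-04, -3.90665925e+01,  1.87404031e+01,  4.21995386e+00,
        1.09686772e-02, -1.81639116e-04]), 'position': array([ 0.20520064, -0.5897364 ,  0.22147924]), 'tool_rot': array([-8.98775229e+01,  3.55989922e-03,  1.91722229e+01]), 'force': array([1.13855418, 0.00952155, 0.46755265]), 'wrist_torque': array([-0.0220994 ,  0.0301076 , -0.02023074]), 'opening': 1.0025557116207806}
{'fx': 618.7142584660119, 'fy': 618.7142584660119, 'cx': 317.81974313238663, 'cy': 254.47880784194442, 'position': array([0.33464226, 0.09430295, 1.38191362]), 'orientation': array([  3.2783906 ,  -0.67752011, -91.08413483]), 'shot': 1}
plate [([0.581, 0.121, 0.058], 0.57), ([0.577, -0.188, 0.064], 0.16)]
tray [([0.364, 0.312, 0.008], 0.93), ([0.173, 0.296, 0.005], 0.57)]
holder1 [([0.419, -0.246, 0.004], 0.83), ([0.407, -
[... 705 characters left out ...]
), ([0.172, 0.295, 0.002], 0.75), ([0.528, -0.057, 0.025], 0.59)]
holder1 [([0.443, -0.06, 0.004], 0.81), ([0.406, -0.156, 0.008], 0.75), ([0.424, -0.244, 0.003], 0.73)]
control [([0.625, -0.253, 0.06], 0.92), ([0.441, -0.056, 0.003], 0.44)]
stop_top [([0.406, -0.158, 0.007], 0.49)]
dial_grip [([0.589, -0.188, 0.071], 0.94), ([0.626, -0.252, 0.06], 0.39), ([0.607, -0.322, 0.108], 0.19)]
dial_tip [([0.589, -0.192, 0.075], 0.93)]
mark_point []
bottle [([0.676, -0.057, 0.053], 0.87)]
dish [([0.491, 0.429, 0.017], 0.86)]
tweezers [([0.401, 0.075, 0.004], 0.46)]
loupe [([0.423, -0.245, 0.007], 0.64), ([0.525, -0.061, 0.025], 0.59), ([0.61, -0.32, 0.108], 0.29)]
deck [([0.635, 0.15, 0.049], 0.91)]
```

View pics/top0.png

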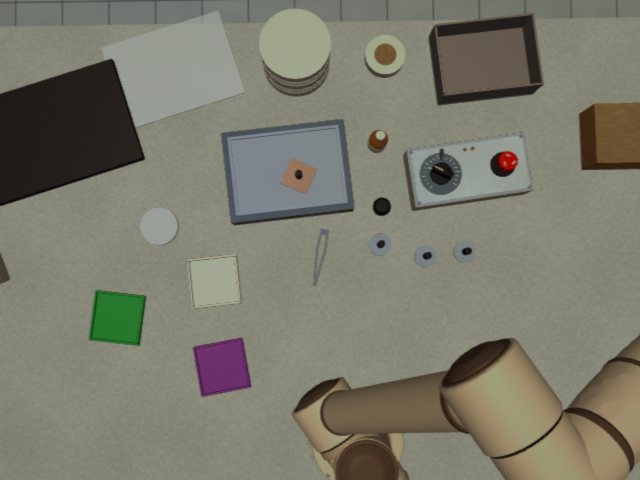

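View pics/scene0.png

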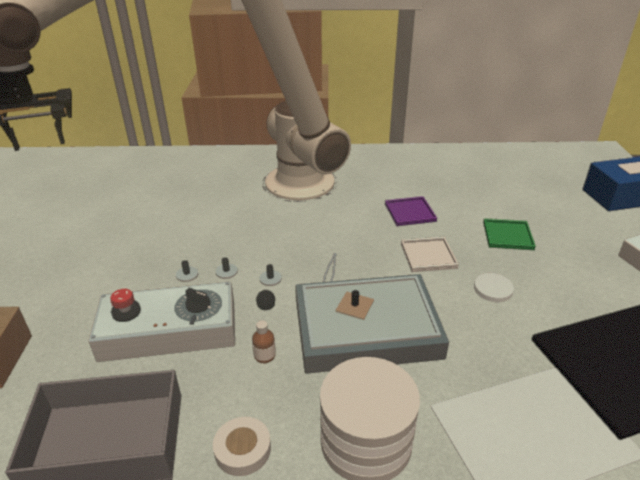

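The three holders are at top (380,244), (426,256) and (465,252). The plate is at (299,175), the white tray at (215,281), the stop at (508,161) and the dial at (441,173). Next I'll crop closer and measure.

```bash
cat > h.py <<'E'
from workcell import env
import cv2, numpy as np
from scipy.spatial.transform import Rotation as Ro
def R(f): return Ro.from_euler('xyz',f["orientation"],degrees=True).as_matrix()
def pix2w(f,u,v,z):
    d=np.array([(u-f["cx"])/f["fx"],-(v-f["cy"])/f["fy"],-1.0]); d=R(f)@d
    p=f["position"]; return (p+d*(z-p[2])/d[2])
def w2pix(f,P):
    c=R(f).T@(np.array(P)-f["position"]); return np.array([f["cx"]+f["fx"]*c[0]/-c[2], f["cy"]-f["fy"]*c[1]/-c[2]])
def rectify(f,c,half,z,ppm=2.5e3,yaw=0):
    """top-down metric crop; up = +x, left=+y (world, rotated by yaw)"""
    n=int(half*ppm); 
    cs,sn=np.cos(yaw),np.sin(yaw)
    src=[];dst=[]
    for a,b in((1,1),(1,-1),(-1,1),(-1,-1)):
        x=c[0]+half*(a*cs-b*sn); y=c[1]+half*(a*sn+b*cs)
        src.append(w2pix(f,[x,y,z])); dst.append([n-b*n,n-a*n])
    H=cv2.getPerspectiveTransform(np.float32(src),np.float32(dst))
    return cv2.warpPerspective(f["image"],H,(2*n,2*n),flags=cv2.INTER_CUBIC)
E
python3 - <<'E'
from h import *
f=env.grab_frame("top")
im=f["image"]
cv2.imwrite("pics/c1.png",cv2.resize(im[125:215,400:540],None,fx=5,fy=5,interpolation=cv2.INTER_CUBIC))
cv2.imwrite("pics/c2.png",cv2.resize(im[115:315,180:380],None,fx=3,fy=3,interpolation=cv2.INTER_CUBIC))
cv2.imwrite("pics/c3.png",cv2.resize(im[220:280,360:480],None,fx=6,fy=6,interpolation=cv2.INTER_CUBIC))
E
```

```text
(no output)
```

View pics/c1.png

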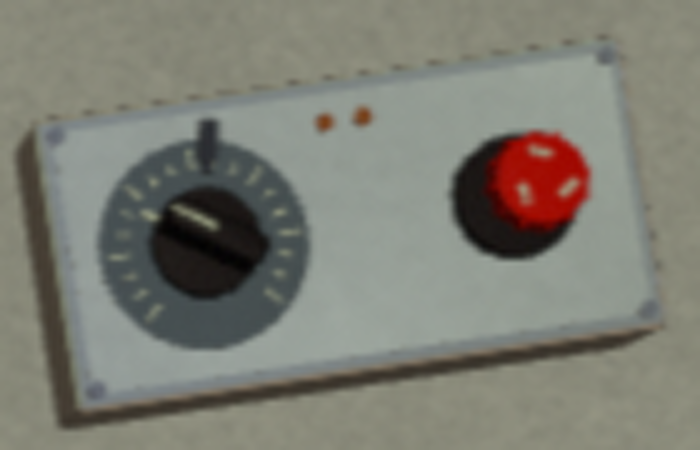

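View pics/c2.png

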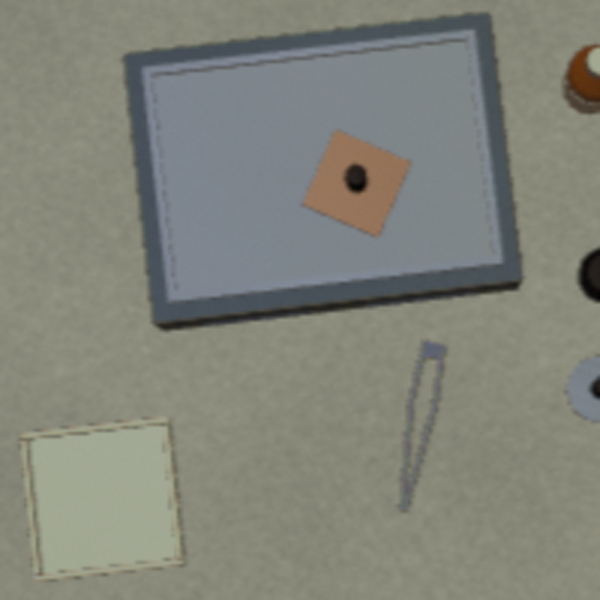

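View pics/c3.png

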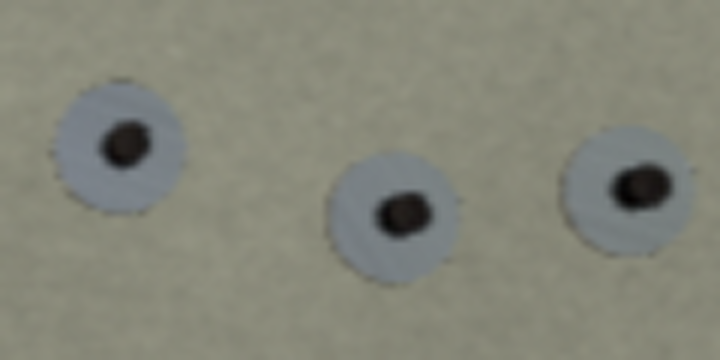

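```bash
python3 - <<'E'
from h import *
f=env.grab_frame("top")
def P(c,o,s,z): return pix2w(f,o[0]+(c[0]+.5)/s-.5,o[1]+(c[1]+.5)/s-.5,z)
o1=(400,125)
cor=[P(c,o1,5,.06) for c in((38,125),(610,42),(662,325),(82,410))]
def ang(a,b): return round(float(np.degrees(np.arctan2(*(np.array(b)-a)[[1,0]]))),2)
def rep(n,cor):
    # TL,TR,BR,BL ; right->left is +y ; bottom->top +x
    print(n,"centre",np.mean(cor,0).round(4),"yaws",ang(cor[3],cor[0]),ang(cor[2],cor[1]),ang(cor[1],cor[0])-90,ang(cor[2],cor[3])-90,"sizes",[round(float(np.linalg.norm(cor[i]-cor[(i+1)%4])),4) for i in range(4)])
rep("control",cor)
d=P((204,245),o1,5,.062);m=P((207,172),o1,5,.065);m2=P((207,120),o1,5,.065)
print("dial",d,"mark in",m,ang(d,m),"out",m2,ang(d,m2),np.linalg.norm(m-d),np.linalg.norm(m2-d))
print("collar",P((515,196),o1,5,.072),"head",P((541,178),o1,5,.106))
a=P((172,207),o1,5,.095);b=P((218,226),o1,5,.095);print("bar line",ang(b,a),a,b)
o2=(180,115)
rep("box",[P(c,o2,3,.05) for c in((125,54),(490,14),(521,285),(155,322))])
rep("plate",[P(c,o2,3,.056) for c in((337,130),(411,160),(378,236),(303,204))])
print("post",P((356,172),o2,3,.088))
rep("tray",[P(c,o2,3,.014) for c in((21,435),(167,419),(184,563),(37,578))])
for c in((120,147),(393,217),(627,191)): print("h",P(c,(360,220),6,.006))
for c in((127,141),(410,211),(650,186)): print("post",P(c,(360,220),6,.038))
r=rectify(f,d,0.05,0.063,5e3); cv2.imwrite("pics/dial0.png",r)
g=env.grab_frame("scene"); cv2.imwrite("pics/s1.png",cv2.resize(g["image"][250:370,80:250],None,fx=4.5,fy=4.5,interpolation=cv2.INTER_CUBIC))
E
```

```text
control centre [ 0.588  -0.2539  0.06  ] yaws 7.15 8.19 7.390000000000001 7.3700000000000045 sizes [0.2521, 0.1255, 0.2544, 0.1254]
dial [ 0.57992484 -0.19056735  0.062     ] mark in [ 0.61110478 -0.19217852  0.065     ] -2.96 out [ 0.63378066 -0.19286659  0.065     ] -2.44 0.03136533301897813 0.053988286863756826
collar [ 0.59705425 -0.32286446  0.072     ] head [ 0.59766551 -0.32322529  0.106     ]
bar line 66.35 [ 0.59016044 -0.17042804  0.095     ] [ 0.58176375 -0.18959738  0.095     ]
box centre [0.594  0.1399 0.05  ] yaws 5.72 5.22 5.439999999999998 4.799999999999997 sizes [0.2668, 0.1997, 0.2651, 0.1967]
plate centre [0.5821 0.1152 0.056 ] yaws -25.38 -24.33 -23.230000000000004 -24.25 sizes [0.0577, 0.0601, 0.0587, 0.0591]
post [0.58351233 0.11541977 0.088     ]
tray centre [0.3586 0.3072 0.014 ] yaws 5.96 6.06 5.230000000000004 4.719999999999999 sizes [0.1079, 0.1067, 0.1081, 0.1057]
h [ 0.43386514 -0.06176493  0.006     ]
h [ 0.40593056 -0.16278637  0.006     ]
h [ 0.41402936 -0.25038327  0.006     ]
post [ 0.43369733 -0.06073606  0.038     ]
post [ 0.40634239 -0.16305998  0.038     ]
post [ 0.41385222 -0.25081641  0.038     ]
```

View pics/dial0.png

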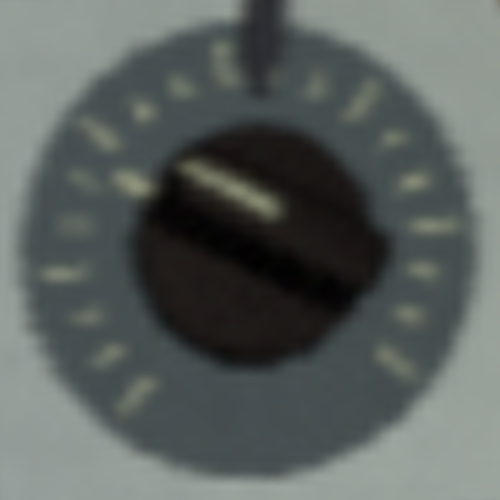

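View pics/s1.png

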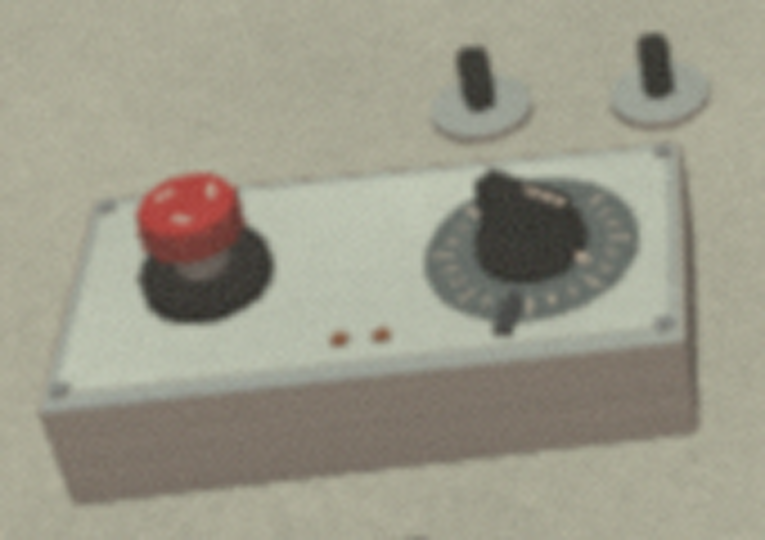

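```bash
python3 - <<'E'
from h import *
env.gripper_to(0.0,20)
env.goto([0.5974,-0.323,0.20],[-90,0,7.5])
s=env.read_state();print(s["position"],s["tool_rot"],s["joint_positions"].round(1),s["force"],s["clock"])
env.move_straight([0.5974,-0.323,0.112],rate=0.1)
f0=env.read_state()["force"]
print(env.move_straight([0.5974,-0.323,0.0930],rate=0.03,force_limit=30))
env.dwell(0.3)
s=env.read_state();print(s["position"],s["force"]-f0)
env.move_straight([0.5974,-0.323,0.2],rate=0.1)
env.dwell(0.4)
print(env.read_state()["clock"])
env.goto([0.45,-0.40,0.3],[-90,0,7.5])
g=env.grab_frame("scene"); cv2.imwrite("pics/s2.png",cv2.resize(g["image"][250:370,80:250],None,fx=4.5,fy=4.5,interpolation=cv2.INTER_CUBIC))
f=env.grab_frame("top"); cv2.imwrite("pics/t2.png",f["image"])
E
```

```text
[ 0.59680203 -0.32385925  0.20016211] [-9.00081681e+01  1.81753384e-03  7.43230110e+00] [-14.9  28.1   7.    0.  -68.9 -67.7] [-0.28443606 -0.12912687 -1.17461393] 4.8083
False
[ 0.59788164 -0.32329893  0.09341388] [ 0.7382503  -0.98361223  5.02225368]
8.5417
```

View pics/s2.png

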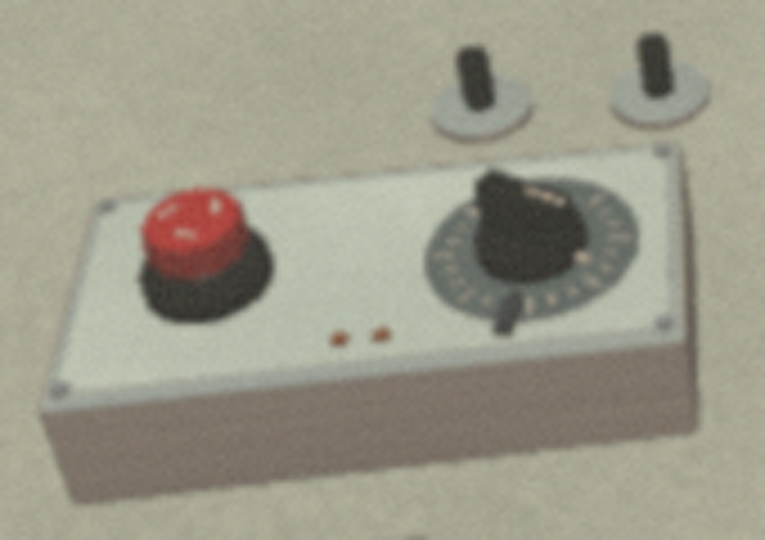

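View pics/t2.png

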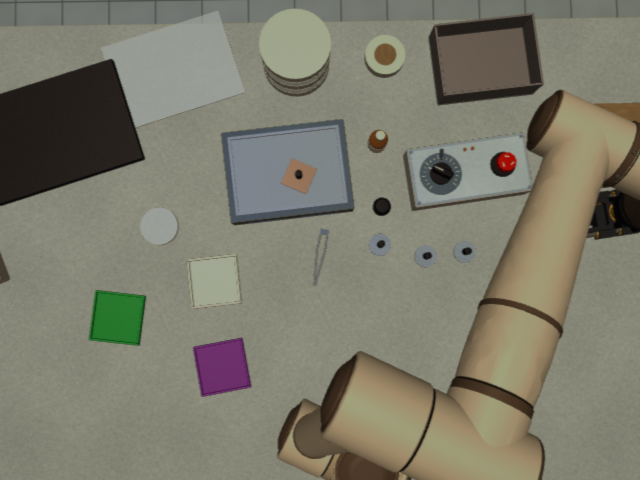

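The scene shows the head sitting low over its collar, so the stop is locked down. There are three holders, and no fourth in either view. Next is the plate.

```bash
cat >> h.py <<'E'
def find(thing,z,zc=None):
    """centres from trace masks in top view (enclosing circle at height z)"""
    f=env.grab_frame("top"); out=[]
    for d in env.trace(f,thing):
        m=np.asarray(d["mask"]).astype(np.uint8); m=cv2.morphologyEx(m,cv2.MORPH_OPEN,np.ones((3,3),np.uint8))
        cs,_=cv2.findContours(m,cv2.RETR_EXTERNAL,cv2.CHAIN_APPROX_NONE)
        if not cs: continue
        c=max(cs,key=cv2.contourArea)
        if cv2.contourArea(c)<60: continue
        (u,v),r=cv2.minEnclosingCircle(c) 
        (u2,v2),wh,a=cv2.minAreaRect(c)
        out.append((round(d["score"],2),pix2w(f,u,v,z)[:2].round(4),pix2w(f,u2,v2,z)[:2].round(4),round(r,1)))
    return f,out
def st(tag=""):
    s=env.read_state(); print(tag,"t=%.1f"%s["clock"],s["position"].round(4),"F",s["force"].round(1),"open %.3f"%s["opening"]); return s
def pick(x,y,zu,yaw,lift):
    """grasp the post of a thing whose underside is at zu"""
    env.gripper_to(0.5,35)
    env.goto([x,y,max(zu+0.10,lift)],[-90,0,yaw])
    s=env.read_state()["position"]
    print("stopped by force:",env.move_straight([x,y,zu+0.010],rate=0.12,force_limit=15))
    env.gripper_to(0.0,35); st("gripped")
    env.move_straight([x,y,lift],rate=0.12); env.dwell(0.1); return st("lifted")
def place(x,y,zu,yaw,lift):
    p=env.read_state()["position"]
    env.move_straight([x,y,lift],[-90,0,yaw],rate=0.15); s=st("over")
    env.move_straight([x,y,zu+0.035],rate=0.12)
    print("touch:",env.move_straight([x,y,zu+0.0095],rate=0.04,force_limit=6)); st("down")
    env.gripper_to(0.45); env.dwell(0.1)
    env.move_straight([x,y,lift+.02],rate=0.15); st("up")
E
python3 - <<'E'
from h import *
for t,z in(("plate",.056),("holder1",.006)): print(t,find(t,z)[1])
E
```

```text
plate [(0.66, array([0.5809, 0.1157]), array([0.5812, 0.1157]), 17.7)]
holder1 [(0.96, array([ 0.4138, -0.25  ]), array([ 0.4139, -0.2491]), 11.0), (0.72, array([ 0.4059, -0.1618]), array([ 0.4065, -0.1615]), 10.7), (0.66, array([ 0.4333, -0.0621]), array([ 0.4329, -0.0616]), 11.2)]
```

```bash
python3 - <<'E'
from h import *
s=pick(0.582,0.1155,0.05,65.7,0.15)
if s["opening"]>0.12:
    place(0.3586,0.3070,0.005,95.3,0.15)
    env.goto([0.42,0.0,0.3],[-90,0,95])
f=env.grab_frame("top"); cv2.imwrite("pics/t3.png",f["image"])
print(find("plate",.011)[1])
cv2.imwrite("pics/tray3.png",rectify(f,[.3586,.307],.08,.005,3e3))
E
```

```text
stopped by force: False
gripped t=14.1 [0.582  0.1156 0.0602] F [-0.6  0.2  2.1] open 0.174
lifted t=15.1 [0.5813 0.1152 0.1488] F [ 0.   0.1 -2.1] open 0.173
over t=17.2 [0.3589 0.3067 0.1499] F [ 0.6 -0.1 -1.8] open 0.176
touch: True
down t=18.9 [0.3583 0.3065 0.0151] F [-0.6 -0.9  2.7] open 0.173
up t=20.9 [0.3582 0.3064 0.1691] F [ 0.9  0.3 -0.5] open 0.449
[(0.73, array([0.3553, 0.3215]), array([0.356 , 0.3214]), 14.6)]
```

View pics/t3.png

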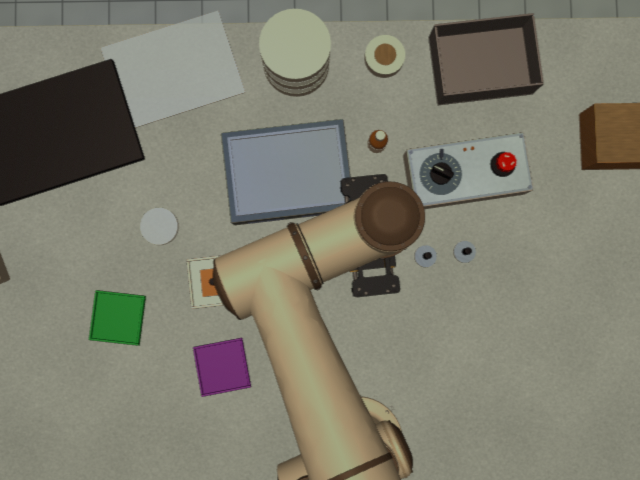

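View pics/tray3.png

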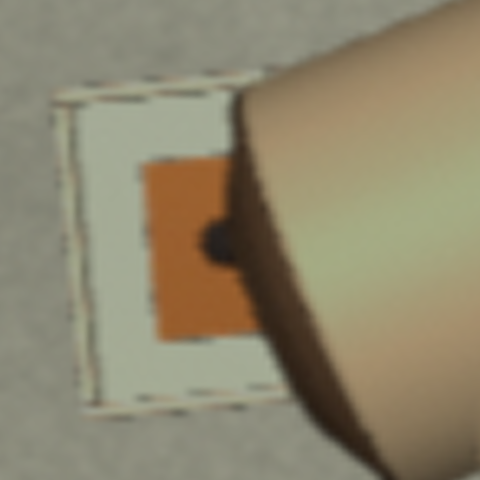

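The plate lies flat and centred in the white tray. Now the holders.

```bash
cat >> h.py <<'E'
DC=np.array([.594,.140]); DY=np.radians(5.3)
def deck(x,y): return DC+np.array([x*np.cos(DY)-y*np.sin(DY),x*np.sin(DY)+y*np.cos(DY)])
def near(guess,z=.006,tol=.06):
    f,o=find("holder1",z); print("seen",[(a,b.tolist(),r) for a,b,_,r in o])
    o=[b for a,b,_,r in o if 9.5<r<12.5 and np.linalg.norm(b-guess)<tol]
    return min(o,key=lambda b:np.linalg.norm(b-guess)) if o else None
E
python3 - <<'E'
from h import *
env.goto([0.5,0.45,0.3],[-90,0,95])
f=env.grab_frame("top"); cv2.imwrite("pics/t4.png",f["image"])
b=near(np.array([.4333,-.062])); print(b)
if b is not None:
    s=pick(b[0],b[1],0,95,0.15)
    if s["opening"]>.12:
        p=deck(0,.062); place(p[0],p[1],.05,95,.15)
env.goto([0.45,0.25,0.3],[-90,0,95])
f=env.grab_frame("top"); cv2.imwrite("pics/t5.png",f["image"]); print(find("holder1",.056)[1])
E
```

```text
seen [(0.89, [0.4065, -0.1632], 10.9), (0.6, [0.4336, -0.0614], 11.1), (0.56, [0.4133, -0.2497], 11.4)]
[ 0.4336 -0.0614]
stopped by force: False
gripped t=28.4 [ 0.4337 -0.0614  0.0101] F [-0.3 -0.3  2. ] open 0.173
lifted t=29.9 [ 0.4331 -0.0615  0.1493] F [-0.1  0.3 -0.9] open 0.171
over t=32.0 [0.5881 0.2012 0.1502] F [ 1.1  0.5 -0.7] open 0.173
touch: True
down t=33.3 [0.5877 0.2014 0.0601] F [0.3 1.1 3.8] open 0.175
up t=35.1 [0.5875 0.2015 0.1689] F [ 0.7  0.9 -0.1] open 0.451
[(0.89, array([ 0.4111, -0.2378]), array([ 0.411 , -0.2377]), 11.3), (0.57, array([0.5854, 0.1701]), array([0.5857, 0.1702]), 11.9), (0.56, array([ 0.4035, -0.1538]), array([ 0.4039, -0.1544]), 11.0), (0.22, array([ 0.5848, -0.2494]), array([ 0.5854, -0.2499]), 67.5)]
```

View pics/t5.png

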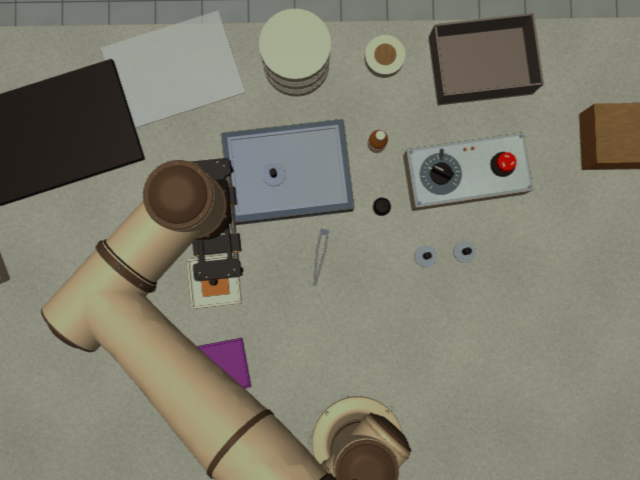

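View pics/t4.png

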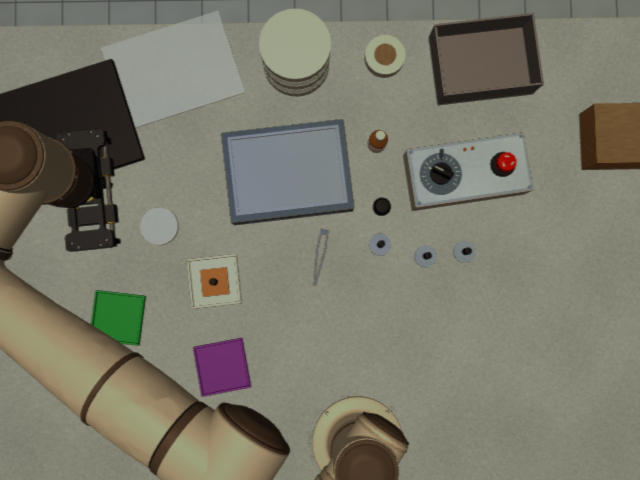

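I set the holder down at deck y≈+0.06, but it now sits at top pixel (274,175), which is deck y≈+0.03. It has been knocked, but it is still valid, so I'll place the other two around it.

```bash
python3 - <<'E'
from h import *
b=near(np.array([.4065,-.1632])); print(b)
if b is not None:
    s=pick(b[0],b[1],0,95,0.15)
    if s["opening"]>.12:
        env.move_straight([.47,.0,.15],rate=.15)
        p=deck(.03,-.042); place(p[0],p[1],.05,95,.15)
env.goto([0.45,0.25,0.3],[-90,0,95])
f=env.grab_frame("top"); cv2.imwrite("pics/t6.png",f["image"]); print(find("holder1",.056)[1])
E
```

```text
seen [(0.95, [0.4066, -0.1619], 11.4), (0.95, [0.5956, 0.1736], 10.8), (0.68, [0.4146, -0.2506], 11.1)]
[ 0.4066 -0.1619]
stopped by force: False
gripped t=40.1 [ 0.4067 -0.1619  0.0101] F [-0.6  0.7  2.9] open 0.171
lifted t=41.5 [ 0.4061 -0.1619  0.1493] F [ 1.   0.4 -0.1] open 0.171
over t=44.2 [0.6273 0.1006 0.15  ] F [-0.1  0.5 -0.6] open 0.173
touch: True
down t=45.5 [0.6272 0.1008 0.0601] F [0.  0.2 3.7] open 0.173
up t=47.2 [0.6269 0.1008 0.1689] F [-0.4  0.6  0.2] open 0.451
[(0.91, array([0.5857, 0.1705]), array([0.5851, 0.1708]), 11.4), (0.64, array([ 0.6042, -0.3345]), array([ 0.6052, -0.3345]), 10.3), (0.6, array([0.6271, 0.0998]), array([0.6266, 0.0998]), 11.2), (0.55, array([ 0.4114, -0.2384]), array([ 0.412 , -0.2377]), 10.7)]
```

View pics/t6.png

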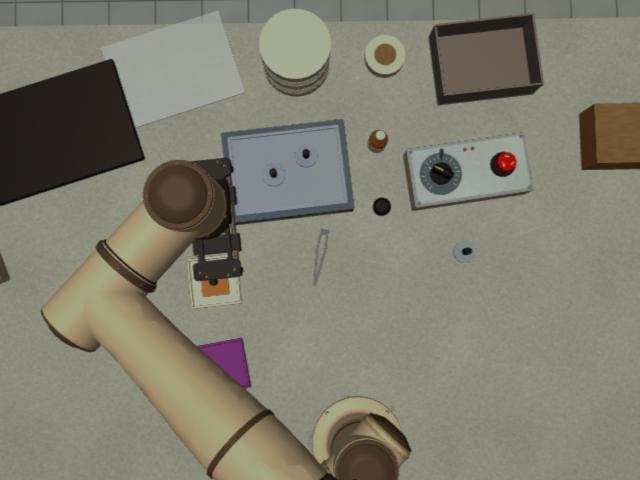

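Two holders are on the glass, at pixels (306,154) and (274,175). The third is still at (465,252).

```bash
python3 - <<'E'
from h import *
b=near(np.array([.414,-.250])); print(b)
if b is not None:
    s=pick(b[0],b[1],0,95,0.15)
    if s["opening"]>.12:
        env.move_straight([.47,.0,.15],rate=.15); st()
        p=deck(-.033,-.06); place(p[0],p[1],.05,95,.15)
env.goto([0.42,-0.35,0.3],[-90,0,60])
f=env.grab_frame("top"); cv2.imwrite("pics/t7.png",f["image"]); print(find("holder1",.056)[1]);print(find("plate",.011)[1])
g=env.grab_frame("scene"); cv2.imwrite("pics/s7.png",g["image"])
E
```

```text
seen [(0.95, [0.6368, 0.1], 10.9), (0.61, [0.5943, 0.1745], 11.2), (0.56, [0.3449, 0.3074], 14.6)]
None
[(0.74, array([0.6268, 0.1007]), array([0.6266, 0.1009]), 12.0), (0.68, array([0.5866, 0.171 ]), array([0.5857, 0.1713]), 11.5), (0.66, array([ 0.4106, -0.237 ]), array([ 0.411 , -0.2377]), 11.2), (0.31, array([0.3576, 0.3001]), array([0.3576, 0.2993]), 18.6)]
[(0.88, array([0.3561, 0.3071]), array([0.3568, 0.3069]), 17.8), (0.61, array([0.5999, 0.142 ]), array([0.5992, 0.141 ]), 76.1)]
```

View pics/t7.png

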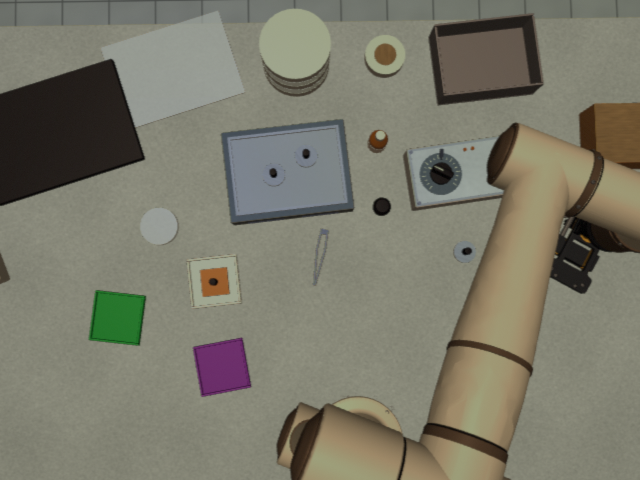

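View pics/s7.png

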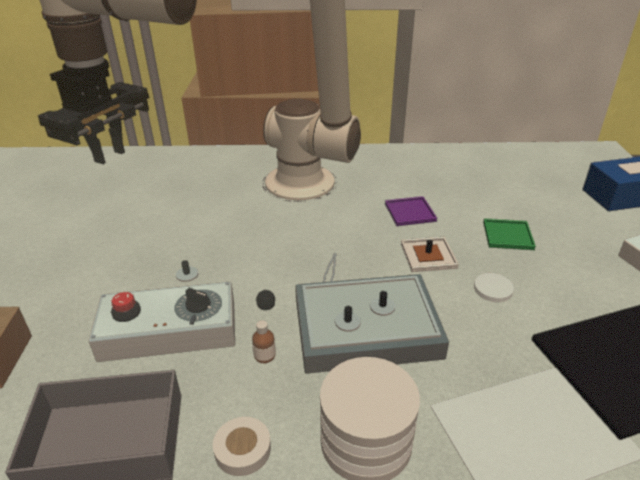

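The detector just missed it. The image still shows the holder at (465,252), unmoved.

```bash
python3 - <<'E'
from h import *
b=near(np.array([.414,-.250])); print(b)
if b is None: b=np.array([.414,-.250])
s=pick(b[0],b[1],0,95,0.15)
if s["opening"]>.12:
        env.move_straight([.47,.0,.15],rate=.15); st()
        p=deck(-.033,-.06); place(p[0],p[1],.05,95,.15)
env.goto([0.45,-0.4,0.3],[-90,0,60])
f=env.grab_frame("top"); cv2.imwrite("pics/t8.png",f["image"]); print(find("holder1",.056)[1]);print(find("plate",.011)[1])
g=env.grab_frame("scene"); cv2.imwrite("pics/s8.png",cv2.resize(g["image"][220:380,80:460],None,fx=2,fy=2,interpolation=cv2.INTER_CUBIC))
E
```

```text
seen [(0.82, [0.6373, 0.0997], 12.0), (0.7, [0.4147, -0.2508], 11.0), (0.61, [0.5193, -0.066], 9.7), (0.56, [0.5951, 0.1727], 11.8)]
[ 0.4147 -0.2508]
stopped by force: False
gripped t=54.1 [ 0.4148 -0.2508  0.0101] F [0.1 0.4 1.5] open 0.171
lifted t=55.5 [ 0.4142 -0.2507  0.1492] F [ 0.4  0.3 -1.1] open 0.175
 t=57.4 [ 0.4698 -0.0005  0.15  ] F [-0.1 -0.3 -1.6] open 0.172
over t=58.4 [0.566  0.0768 0.1498] F [-0.3  0.1 -1.3] open 0.170
touch: True
down t=59.7 [0.5661 0.077  0.0601] F [-0.1 -0.3  4.1] open 0.173
up t=61.4 [0.5659 0.077  0.169 ] F [ 0.7  0.1 -0.8] open 0.452
[(0.97, array([0.626 , 0.0998]), array([0.6266, 0.0998]), 11.5), (0.87, array([0.5869, 0.1709]), array([0.5862, 0.1707]), 11.4), (0.72, array([0.565 , 0.0764]), array([0.565, 0.075]), 11.4)]
[(0.71, array([0.3573, 0.3082]), array([0.3578, 0.3081]), 18.5)]
```

View pics/t8.png

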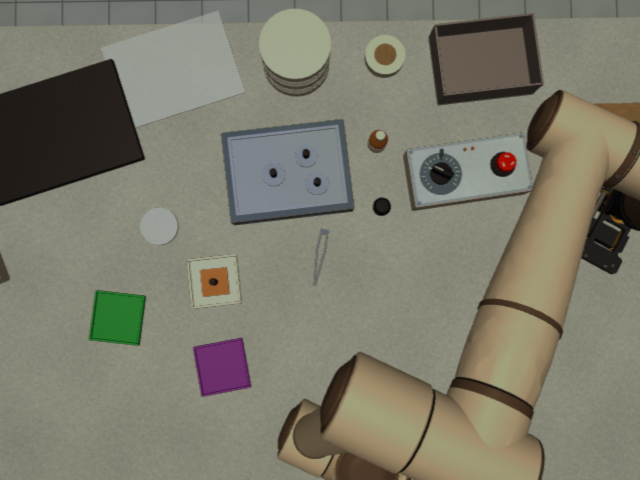

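View pics/s8.png

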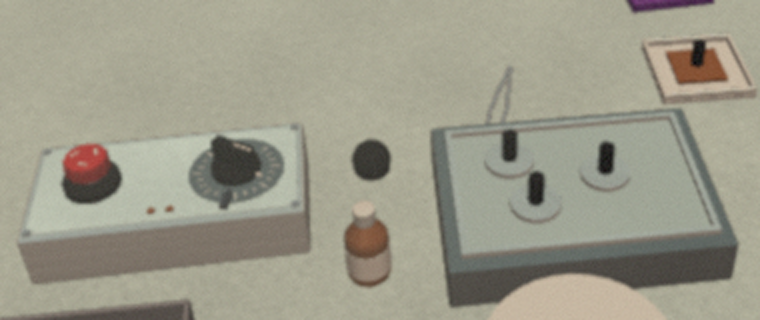

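All three holders are upright on the glass, the plate is in the tray, and the stop is still down. Now the dial.

```bash
python3 - <<'E'
from h import *
D=[0.5797,-0.1902]
env.gripper_to(0.5,25)
env.goto([*D,.16],[-90,0,62.5])
print(env.move_straight([*D,.074],rate=.08,force_limit=12)); st()
env.gripper_to(0,25); st("grip")
for y in (45,25,10,-2.7): env.goto([*D,.074],[-90,0,y])
s=st("turned"); print(s["tool_rot"],s["wrist_torque"])
env.gripper_to(0.5); 
env.move_straight([*D,.16],rate=.1)
env.goto([0.45,-0.4,0.3],[-90,0,60])
f=env.grab_frame("top"); cv2.imwrite("pics/dial9.png",rectify(f,D,.06,.065,5e3))
g=env.grab_frame("scene"); cv2.imwrite("pics/s9.png",cv2.resize(g["image"][250:370,80:250],None,fx=4.5,fy=4.5,interpolation=cv2.INTER_CUBIC)); cv2.imwrite("pics/dial9s.png",rectify(g,D,.06,.065,5e3))
st()
E
```

```text
False
 t=66.2 [ 0.5802 -0.1903  0.0746] F [ 0.5 -0.1 -0.3] open 0.499
grip t=66.9 [ 0.5801 -0.1904  0.0741] F [ 0.6 -1.  -1.2] open 0.160
turned t=68.4 [ 0.5791 -0.1886  0.0741] F [-2.6  8.6  5.7] open 0.161
[-8.98910729e+01  8.13218272e-02 -2.52370523e+00] [ 2.50477452  0.7584566  -0.0488302 ]
 t=71.6 [ 0.4503 -0.3994  0.2991] F [-0.5  0.5 -0.7] open 0.503
```

View pics/dial9.png

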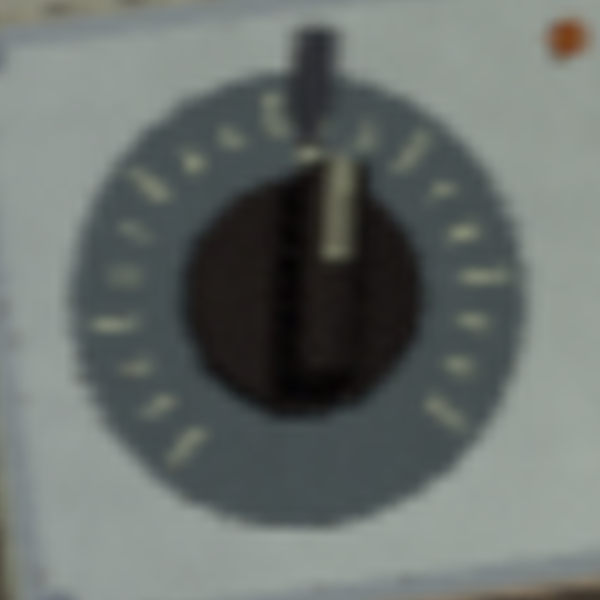

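View pics/s9.png

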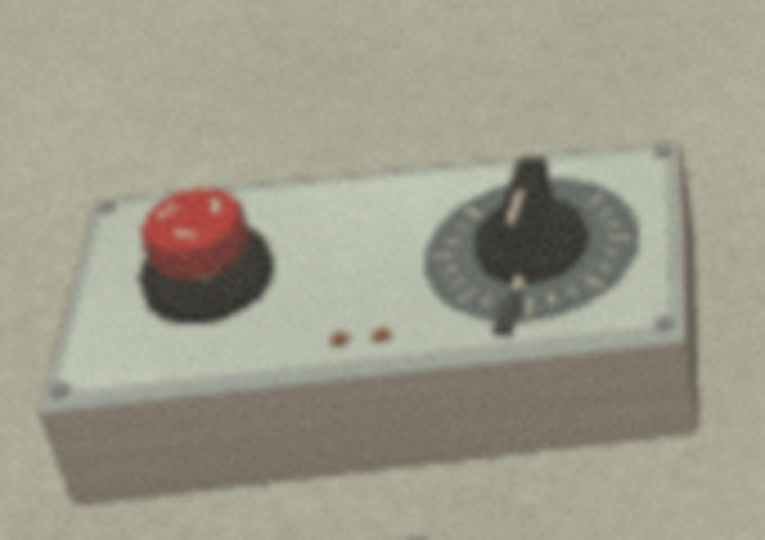

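View pics/dial9s.png

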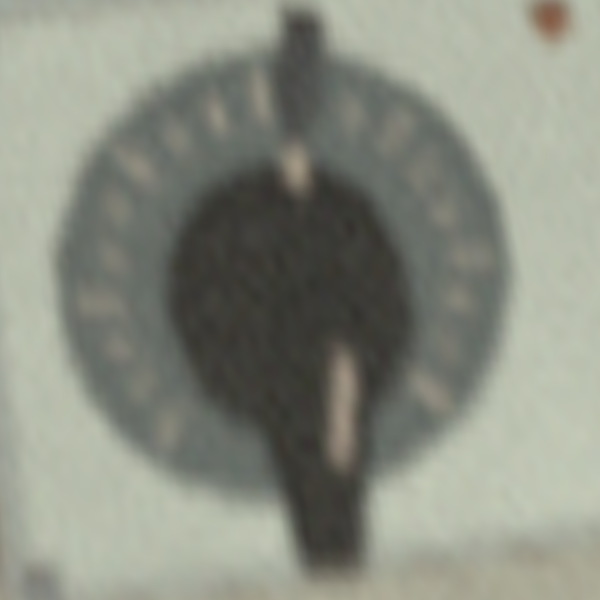

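The pointer tip is at (309,152) in the rectified crop and the mark's inner point at about (312,140), so the sideways error is about 1 mm or less. Now I'll turn the stop free.

```bash
python3 - <<'E'
from h import *
S=[0.5972,-0.323]
env.gripper_to(0.75,20)
env.goto([*S,.18],[-90,0,30])
print(env.move_straight([*S,.079],rate=.08,force_limit=8)); st()
env.gripper_to(0,20); st("grip")
for y in (15,0,-12,-20.5): env.goto([*S,.079],[-90,0,y])
s=st("turned"); print(s["tool_rot"],s["wrist_torque"])
env.gripper_to(0.75); env.dwell(.3); st()
env.move_straight([*S,.18],rate=.1)
env.goto([0.45,-0.4,0.3],[-90,0,60])
f=env.grab_frame("top"); cv2.imwrite("pics/t10.png",f["image"]); cv2.imwrite("pics/dial10.png",rectify(f,[.5797,-.1902],.06,.065,5e3))
print(find("holder1",.056)[1]);print(find("plate",.011)[1])
g=env.grab_frame("scene"); cv2.imwrite("pics/s10.png",cv2.resize(g["image"][220:380,80:460],None,fx=2,fy=2,interpolation=cv2.INTER_CUBIC))
st()
E
```

```text
False
 t=74.6 [ 0.5977 -0.3232  0.0798] F [-0.4  0.7  0.4] open 0.748
grip t=75.1 [ 0.5973 -0.3231  0.0791] F [-0.1 -0.3  1. ] open 0.453
turned t=76.4 [ 0.5972 -0.3222  0.0789] F [-0.1  5.1  3.4] open 0.454
[-8.99478156e+01  2.86374463e-02 -2.02357089e+01] [1.67762363 0.11814246 0.03256704]
 t=77.5 [ 0.5972 -0.323   0.079 ] F [0.5 0.4 0.9] open 0.749
[(0.81, array([0.5862, 0.1707]), array([0.5862, 0.1707]), 11.7), (0.63, array([0.5661, 0.0782]), array([0.565 , 0.0771]), 11.5), (0.4, array([ 0.5121, -0.0606]), array([ 0.5115, -0.0612]), 9.5)]
[(0.75, array([0.3573, 0.3082]), array([0.3567, 0.3078]), 18.5)]
 t=80.4 [ 0.4502 -0.3999  0.2997] F [ 0.5  0.4 -0.4] open 0.749
```

View pics/s10.png

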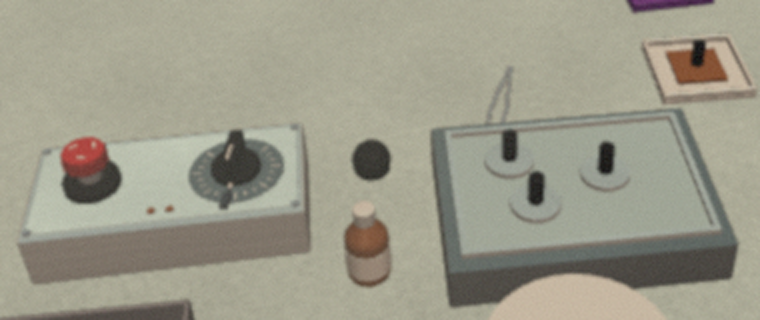

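View pics/t10.png

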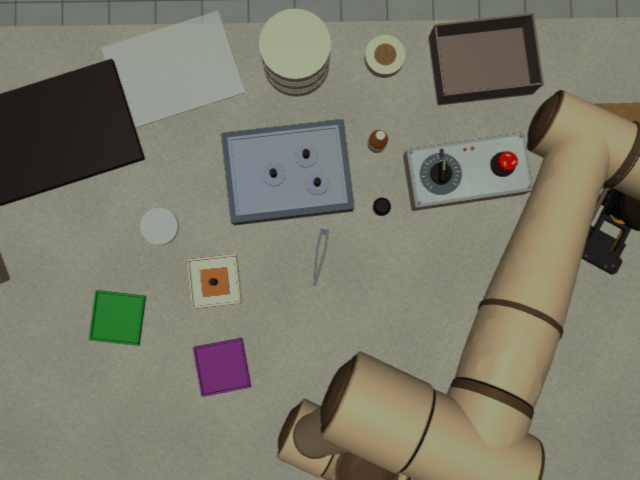

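View pics/dial10.png

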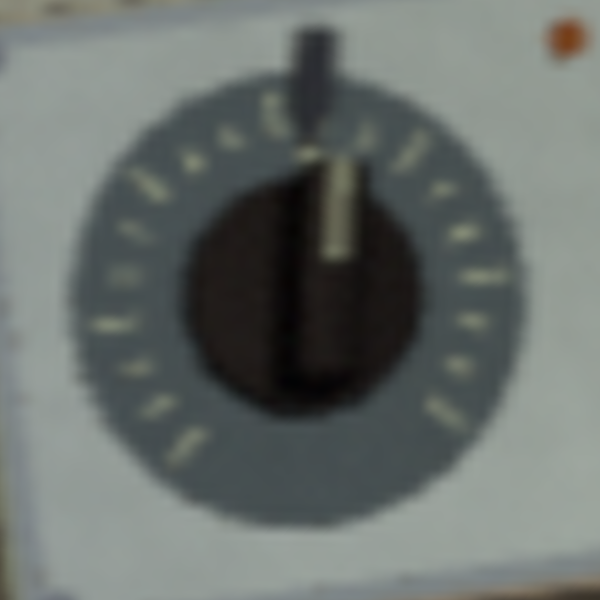

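The stop is popped up with its stem visible. The pointer is on the mark, all three holders are on the glass, and the plate is in the tray. I'm handing in.

```bash
python3 -c "
from workcell import env
env.close_job(); print(env.read_state()['clock'])"
```

```text
the job is handed in; nothing more can be done
the job is handed in; nothing more can be done
```

The changeover is done and handed in at about 80 s, with every step carried out in the required order. No verdict is reported, so the results below are from my own checks.

**What I did:** I pressed the stop until it locked and let go. I moved the used plate into the white tray and stood the three holders on the glass; neither camera showed a fourth. Then I turned the dial to the steel mark and turned the mushroom head clockwise so the stop popped up.

**Last camera checks:**
- **Stop:** popped up, with the stem visible under the head.
- **Dial:** the pointer tip is about 1 mm or less off the mark sideways, within the 3 mm limit.
- **Plate:** flat in the tray, within about 2 mm of its centre.
- **Holders:** all three upright and inside the rim.
- **Bystanders:** the bottle, dish, tweezers and loupe look unmoved in the images.

**What went wrong or disagreed:**
- The first holder was knocked about 3 cm after I set it down. It stayed in a valid spot, so I placed the other two around it.
- The detector missed a holder twice: once before I picked the third, and once in the last check. The last time it also scored the loupe weakly as a holder. The images showed the holders plainly both times.

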